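# Clamp the candle stub in the jaw candle holder

### The arm

A 7-joint arm with a two-finger parallel gripper is mounted at the origin on the work surface. World frame = base frame: x ahead of the robot, y to its left, z up, the work surface at z = 0. Lengths are in m, angles in rad, forces in N, time in s.
With the tool pointing down it reaches from about 0.35 to 0.9 m from the base axis. Payload 7.2 kg.
Tool frame: the origin (TCP) lies on the centre line of the jaws, within the pads' length; the fingertips stand 19 mm ahead of it and the grasp point (between the pads) is the TCP; z points along the fingers, y is the line along which they close (so a half turn about z gives the same grasp; the last joint's range is limited). The gripper opens to 85 mm and grips with 20 to 120 N. Pads are 22 mm wide; open, the fingers measure 114 mm over their backs; the gripper's body (76 mm by 85 mm) begins 54 mm behind the grasp point. The pads swing forward as they close: fully open they stand 13 mm farther back than shut.
Start: joints at [1.156, 0.411, -0.013, 1.596, 0.006, 1.134, -0.082], TCP at [0.212, -0.588, 0.212] pointing down, gripper open.
Joint ranges: [-2.95, 2.95], [-0.29, 1.99], [-1.47, 1.44], [0.14, 2.54], [-1.03, 4.17], [0.13, 1.85], [-2.86, 2.86]. Speed limits (rad/s): [2.39, 2.39, 3.01, 3.01, 3.14, 3.14, 3.14].

### API

Orientations are given as a rotation vector (axis times angle).
In Python, from cell import manip gives the robot as it stands.
- The arm moves only by the shell command python3 -m inch 'ROWS'. ROWS is JSON, a list of rows, each a list of 3 entries, a list of its own where there are three numbers: the shift along the world's x, y, z in mm, then the turn, a rotation vector about the world's x, y, z in rad, then the opening, from 0 (shut) to 1 (fully open). A call has 1 to 20 rows; each row shifts and turns the commanded pose from where the row before left it; what a row does not reach is not made up. A row lasts 1/8 s, in which the tool goes at most 62.5 mm and 10.7 degrees, less where a joint would pass 70% of its speed; a pose out of reach is approached as far as the arm can. A call is refused whole if a number of a shift passes 62.5 or a number of a turn 0.188, either way. A call with a gripper value outside its range is refused whole. The fingers move at their own pace and stop on an object; the grip force is fixed at half the most. Time passes only in rows, so rows that do not move let the fingers close. It gives the time, the measured TCP pose, the force, the opening and the grip force at its end, in the units of the state.
- manip.get_obs(): the state, without advancing time (a new reading comes with each control period).
- manip.capture(name): name is "scene" or "top" or "wrist"; returns a dict with "img" (400x640x3 uint8, red, green, blue), "camera_matrix" (3x3 intrinsics, pixels), "R" (3x3) and "t" (3): a world point X has camera coordinates R X + t; the wrist camera has in their place "T_tool_cam" (4x4, takes a point from camera to tool coordinates, whose origin is the TCP and whose axes are the flange's). Camera axes: x right, y down, z forward; pixel columns grow to the right and rows downward; lengths in m; the calibration is good to about 2 mm. A picture is of the moment at which its call begins: read the wrist's pose just before it. There is no depth.
- manip.sign_off(): hands the job in; it is judged then, once.
The state is a dict: "time": time; "joints": joint angles; "qvel": joint speeds; "tau": joint torques, N m; "tool_pos": TCP position; "ee_rot": TCP orientation; "contact_force": force on the tool from outside, world axes, zero at the start; "wrist_torque": the same for the moment, N m; "width": opening from 0.0 (shut) to 1.0 (fully open); "finger_force": force on a finger pad.
Only numpy, scipy, OpenCV 4.12 (cv2) and the standard library are available. Lean on these libraries where they do the work, as an engineer would, in place of code of your own. Each camera call takes 0.05 s, during which the arm holds its last target. There are 200 camera calls.

### The job

Stand the small candle from the tray upright between the open jaws of the candle holder, resting on its floor. Then turn the holder's ribbed collar clockwise (seen from above) until all three jaws grip the candle firmly, without crushing the wax, and let go; leave the mug, the bowl and the fat candle where they are.

Things in the scene. Friction and masses are not known exactly. Their poses are not given: they have to be found in the camera images.
- candle: small white candle stub, an upright cylinder 26 mm across and 52 mm tall with a 5 mm wick on top, 30 g, standing on the tray floor; origin at the centre of its underside, z up along it. 10 N from each jaw holds it firmly; over 60 N from a jaw crushes the wax
- holder: grey metal candle holder fixed to the table: round foot 104 mm across and up to 18 mm high, waisted stem, and a flat round floor 55 mm above the table on which the candle stands, inside the collar. Origin on its vertical axis, at table height
- collar: ribbed round steel collar round the holder's head, 60 mm outside, 53 mm inside, 54 to 78 mm above the table; origin on the axis at its underside. Clockwise from above closes the three jaws together, 3 mm per radian; it starts 0 to 1 rad from fully open. Friction of 0.15 N m holds it (at standstill of either sign); beyond that its torque rises 0.009 N m per newton on each jaw, 0.1 N m per 0.1 rad
- jaw0: first dark steel jaw, an upright block 5 mm thick, 13 mm wide, 28 mm tall, top 84.5 mm above the table. Origin on the holder's axis when fully open; it travels with the jaw along the jaw's own -x, up to 12 mm. The gripping face, turned to the axis, stands 20.5 mm from the origin along +x
- jaw1: second dark steel jaw, an upright block 5 mm thick, 13 mm wide, 28 mm tall, top 84.5 mm above the table. Origin on the holder's axis when fully open; it travels with the jaw along the jaw's own -x, up to 12 mm. The gripping face, turned to the axis, stands 20.5 mm from the origin along +x
- jaw2: third dark steel jaw, an upright block 5 mm thick, 13 mm wide, 28 mm tall, top 84.5 mm above the table. Origin on the holder's axis when fully open; it travels with the jaw along the jaw's own -x, up to 12 mm. The gripping face, turned to the axis, stands 20.5 mm from the origin along +x
- tray: low light-wood tray fixed to the table, 220 mm (x) by 200 mm (y), walls 22 mm high and 7 mm thick, floor 7 mm above the table; origin at the centre of its underside. The candle stands in its -y half
- bowl: white bowl of sweets in the tray's +y half, 76 mm across, 54 mm tall with its sweets; origin at the centre of its underside; bystander
- mug: white mug, 76 mm across and 85 mm tall, handle at its +y side; origin at the centre of its underside; bystander
- pillar: fat white candle, 66 mm across and 100 mm tall, far too wide for the holder; origin at the centre of its underside; bystander

How it is judged:
By the outcome, as a careful person would: the job done as asked, in the order asked, and still so for the second after the job is handed in, with the robot touching nothing.
It also fails if it takes over 72 s, if anything falls off the work surface, if the arm or the gripper's body presses on something with over 40 N, if the wrist force passes 120 N, or if a joint passes its speed limit or range.

## Working session

There is one attempt and no reset: what is moved stays moved. The work goes in short steps, Python scripts to look and compute and a shell command to move; the robot and the scene stay as the last step left them, time stands still between calls to the robot, and variables do not carry over. Pictures are saved under pics/ and viewed, at most 10 in all, crops included, and the job is handed in when it is done.

```bash
mkdir -p pics; ls
cat > h.py <<'E'
import numpy as np, cv2
from cell import manip
from scipy.spatial.transform import Rotation as Ro
def cap(n):
    o=manip.get_obs(); c=manip.capture(n); K=np.array(c["camera_matrix"])
    if n=="wrist":
        T=np.array(c["T_tool_cam"]); Rt=Ro.from_rotvec(o["ee_rot"]).as_matrix()
        Rwc=Rt@T[:3,:3]; C=Rt@T[:3,3]+np.array(o["tool_pos"])
    else:
        R=np.array(c["R"]); Rwc=R.T; C=-R.T@np.array(c["t"])
    return c["img"],K,Rwc,C
def ray(v,px):
    _,K,R,C=v; d=R@np.linalg.inv(K)@np.array([px[0],px[1],1.]); return C,d/np.linalg.norm(d)
def onz(v,px,z):
    C,d=ray(v,px); return C+d*(z-C[2])/d[2]
def proj(v,X):
    _,K,R,C=v; p=K@(R.T@(np.array(X)-C)); return p[:2]/p[2]
def tri(rs):
    A=sum(np.eye(3)-np.outer(d,d) for C,d in rs); b=sum((np.eye(3)-np.outer(d,d))@C for C,d in rs)
    return np.linalg.solve(A,b)
def save(v,n,crop=None,s=1):
    i=v[0]
    if crop: x0,y0,x1,y1=crop; i=i[y0:y1,x0:x1]
    cv2.imwrite("pics/"+n,cv2.cvtColor(cv2.resize(i,None,fx=s,fy=s),cv2.COLOR_RGB2BGR))
E
python3 - <<'E'
from h import *
s=cap("scene");t=cap("top");save(s,"s0.png");save(t,"t0.png")
for v in(s,t):print(v[3].round(3),v[2][:,2].round(3),v[1][0,0])
o=manip.get_obs();print(o)
E
```

```text
pics
[ 0.947 -0.456  0.651] [-0.399  0.579 -0.711] 457.96794868542946
[0.427 0.003 0.855] [ 0.213 -0.004 -0.977] 437.29083281795886
{'time': 0.1, 'joints': array([ 1.15576053,  0.4118539 , -0.01275009,  1.59695468,  0.00557567,
        1.13431314, -0.08222725]), 'qvel': array([ 3.99270945e-05, -1.95099019e-03,  1.03633353e-03, -2.40241448e-03,
        9.99608276e-04,  3.06234119e-04, -9.02699695e-04]), 'tau': array([ 3.37487007e-03, -6.01832914e+01,  6.84568249e-01, -3.00089157e+01,
        1.40788156e-02,  6.50762711e-03, -3.26495388e-05]), 'tool_pos': array([ 0.21228004, -0.58733401,  0.21081813]), 'ee_rot': array([-3.09302877e+00, -5.41863395e-01,  5.10094574e-04]), 'contact_force': array([-0.16377575, -0.66787021,  0.24196252]), 'wrist_torque': array([ 0.01213344, -0.04375981,  0.02534502]), 'finger_force': 0.0, 'width': 0.9974878142026574}
```

View pics/s0.png

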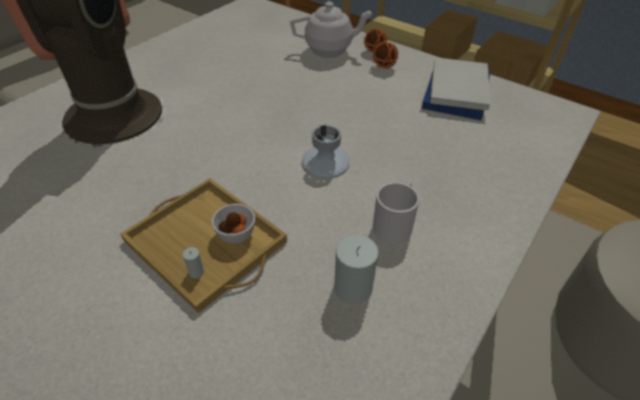

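View pics/t0.png

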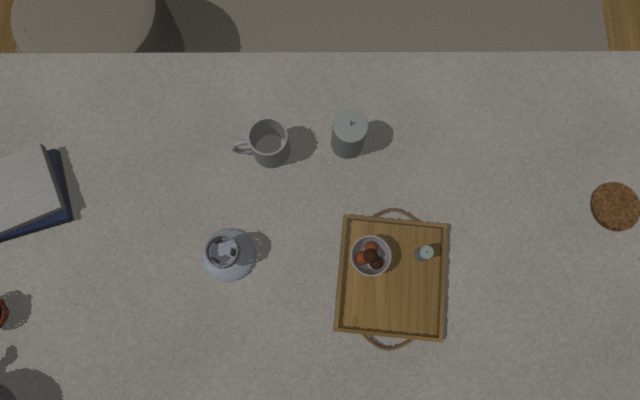

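The scene view shows the candle at (193,262), the bowl at (233,223), the holder at (326,150), the mug at (396,210) and the fat candle at (356,268). In the top view, the candle is at (427,253), the bowl at (371,256) and the holder head at (223,250).

Run:
```python
from h import *
s=cap("scene");t=cap("top")
a=[(s,(165,230,225,290)),(s,(295,115,355,175)),(t,(395,220,455,280)),(t,(195,220,255,280))]
ims=[cv2.resize(v[0][y0:y1,x0:x1],(300,300),interpolation=cv2.INTER_CUBIC) for v,(x0,y0,x1,y1) in a]
m=np.vstack([np.hstack(ims[:2]),np.hstack(ims[2:])])
cv2.imwrite("pics/d1.png",cv2.cvtColor(m,cv2.COLOR_RGB2BGR))
# candle masks: non-wood (low saturation) inside the tray
R={}
for n,v,(x0,y0,x1,y1) in(("s",s,(175,238,212,285)),("t",t,(408,238,440,268))):
    hsv=cv2.cvtColor(v[0],cv2.COLOR_RGB2HSV)[y0:y1,x0:x1]
    m=((hsv[...,1]<70)|((hsv[...,0]>60)&(hsv[...,0]<130))).astype(np.uint8)
    c=max(cv2.findContours(m,0,1)[0],key=cv2.contourArea)+np.array([x0,y0])
    print(n,"bbox",cv2.boundingRect(c),"rect",cv2.minAreaRect(c)); M=cv2.moments(c); R[n]=(v,(M["m10"]/M["m00"],M["m01"]/M["m00"]))
print(R["s"][1],R["t"][1],"candle mid",tri([ray(*R["s"]),ray(*R["t"])]).round(4))
```

```text
s bbox (182, 247, 22, 32) rect ((193.20001220703125, 262.10003662109375), (31.306547164916992, 16.76007080078125), 71.56504821777344)
t bbox (414, 245, 21, 16) rect ((423.550048828125, 252.65000915527344), (14.230247497558594, 20.238576889038086), 71.56504821777344)
(192.88850038850038, 261.8749028749029) (423.8333333333333, 252.73393124065768) candle mid [ 0.5078 -0.2055  0.0343]
```

View pics/d1.png

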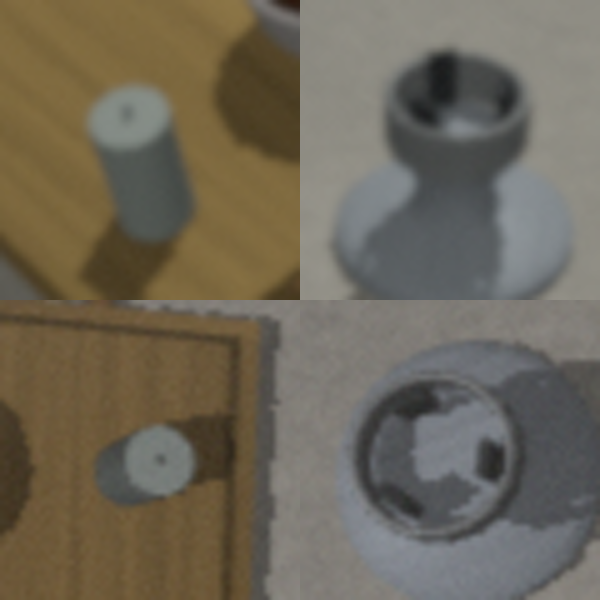

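The candle's top disc is centred at about (191,253.6) in the scene view and (426.8,252) in the top view. The collar rim is centred at about (326.6,133) and (222.6,251), and the jaws stand open around it.

Run:
```python
from h import *
s=cap("scene");t=cap("top")
def p(n,a,b):
    X=tri([ray(s,a),ray(t,b)]);print(n,X.round(4),"reproj",(proj(s,X)-a).round(1),(proj(t,X)-b).round(1));return X
p("candle top",(191,253.6),(426.8,252))
X=p("collar top",(326.6,133.2),(222.6,250.9))
print("z=.078:",onz(s,(326.6,133.2),.078).round(4),onz(t,(222.6,250.9),.078).round(4))
print("cand z=.059:",onz(s,(191,253.6),.059).round(4),onz(t,(426.8,252),.059).round(4))
# rim width check in top view: crop cols 355..520 -> diameter
print("diam",np.linalg.norm(onz(t,(206,251),.078)-onz(t,(239.2,251),.078)))
for q in((415,402),(492,460),(402,502)):
    d=onz(t,((q[0]-300)/5+195,(q[1]-300)/5+220),.0845)-X; print(np.degrees(np.arctan2(d[1],d[0])).round(),np.hypot(*d[:2]).round(4))
```

```text
candle top [ 0.5074 -0.205   0.0555] reproj [ 0.2 -0. ] [0.1 0.1]
collar top [0.51   0.1647 0.0765] reproj [-0.4  0.1] [-0.3 -0.3]
z=.078: [0.5116 0.1638 0.078 ] [0.5092 0.1637 0.078 ]
cand z=.059: [ 0.5098 -0.2067  0.059 ] [ 0.5073 -0.2039  0.059 ]
diam 0.058906592551621104
21.0 0.0184
-99.0 0.0216
152.0 0.0205
```

```bash
python3 -m inch '[[[37,48,0],[0,0,0],1],[[37,48,0],[0,0,0],1],[[37,48,0],[0,0,0],1],[[37,48,0],[0,0,0],1],[[37,48,0],[0,0,0],1],[[37,48,0],[0,0,0],1],[[37,48,0],[0,0,0],1],[[37,46,0],[0,0,0],1],[[0,0,0],[0,0,0],0.6],[[0,0,0],[0,0,0],0.6]]'
python3 - <<'E'
from h import *
o=manip.get_obs();print(o["joints"].round(3),o["tool_pos"].round(4),Ro.from_rotvec(o["ee_rot"]).as_matrix().round(3))
w=cap("wrist");save(w,"w1.png");print(w[3],proj(w,(.508,-.205,.059)),proj(w,(.508,-.205,.007)))
E
```

```text
time: 1.55
tool_pos: [0.508, -0.2062, 0.2114]
ee_rot: [3.094, 0.542, -0.001]
contact_force: [-1.6, -0.8, 0.6]
width: 0.61
finger_force: 0.0
[ 0.494  0.296 -0.244  1.771  0.08   1.085 -1.002] [ 0.508  -0.2062  0.2114] [[ 0.94   0.34  -0.001]
 [ 0.34  -0.94  -0.   ]
 [-0.001  0.    -1.   ]]
[ 0.57410111 -0.18188585  0.37272422] [319.96485913 178.00795679] [320.07905114 168.1910754 ]
```

View pics/w1.png

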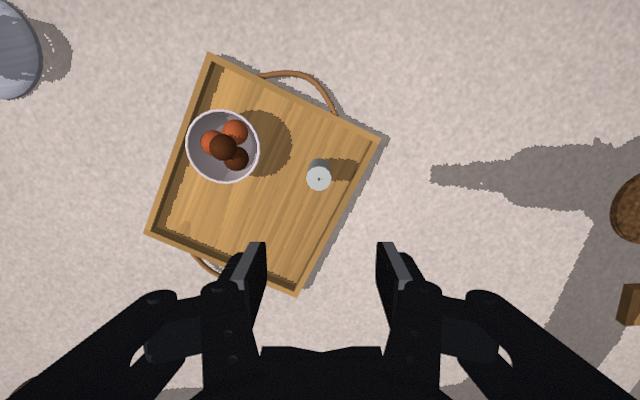

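The candle's top is at (319,179) in the wrist view, where (320,178) was predicted, so the estimate holds. I'll descend and grip.

```bash
python3 -m inch '[[[0,1,-40],[0,0,0],0.6],[[0,0,-40],[0,0,0],0.6],[[0,0,-40],[0,0,0],0.6],[[0,0,-24],[0,0,0],0.6],[[0,0,-10],[0,0,0],0.6],[[0,0,0],[0,0,0],0.6],[[0,0,0],[0,0,0],0.6]]'; python3 -m inch '[[[0,0,0],[0,0,0],0],[[0,0,0],[0,0,0],0],[[0,0,0],[0,0,0],0],[[0,0,0],[0,0,0],0],[[0,0,0],[0,0,0],0],[[0,0,0],[0,0,0],0]]'
```

```text
time: 2.48
tool_pos: [0.509, -0.2055, 0.0587]
ee_rot: [3.094, 0.541, 0.002]
contact_force: [-0.4, -1.2, -0.2]
width: 0.605
finger_force: 0.0
time: 3.22
tool_pos: [0.5084, -0.2047, 0.0575]
ee_rot: [-3.094, -0.542, 0.0]
contact_force: [1.4, 0.3, -0.6]
width: -0.003
finger_force: 0.0
```

Run:
```python
from h import *
w=cap("wrist");s=cap("scene");t=cap("top")
a=np.vstack([cv2.resize(w[0],(480,300)),cv2.resize(s[0][200:300,120:280],(480,300))])
b=cv2.resize(t[0][200:350,330:460],(320,370)); b=np.vstack([b,np.zeros((230,320,3),np.uint8)])
cv2.imwrite("pics/g1.png",cv2.cvtColor(np.hstack([a,b]),cv2.COLOR_RGB2BGR));print(manip.get_obs()["width"],manip.get_obs()["finger_force"])
```

```text
-0.0018283025271028921 0.0
```

View pics/g1.png

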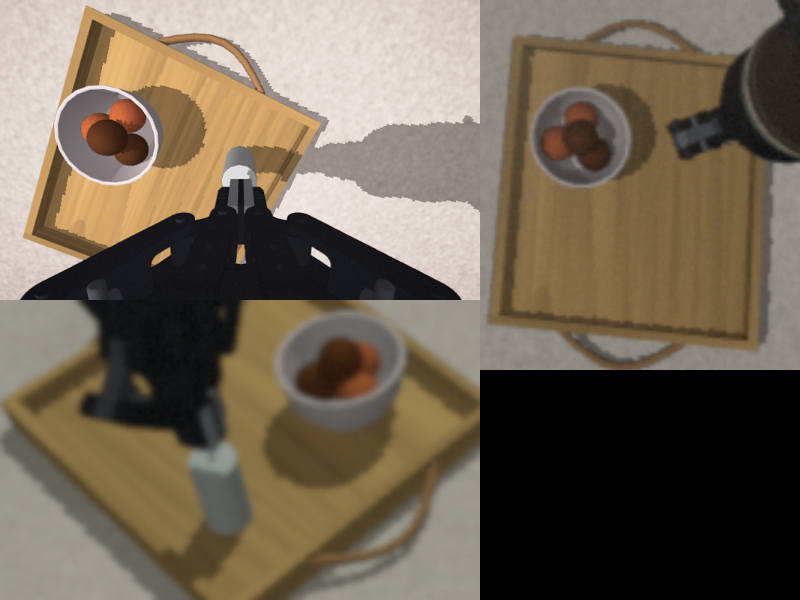

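Run:
```python
from h import *
w=cap("wrist");s=cap("scene");t=cap("top")
p=manip.get_obs()["tool_pos"]
print("tcp",p.round(4))
for dz in(0,-.005,-.019):print(dz,"w",proj(w,p+[0,0,dz]).round(1),"s",proj(s,p+[0,0,dz]).round(1))
for z in(.059,.007):print("cand nominal",z,"w",proj(w,(.508,-.205,z)).round(1),"s",proj(s,(.508,-.205,z)).round(1))
a=cv2.resize(w[0][180:300,260:380],(400,400),interpolation=2);b=cv2.resize(s[0][225:285,160:220],(400,400),interpolation=2)
cv2.imwrite("pics/g2.png",cv2.cvtColor(np.hstack([a,b]),cv2.COLOR_RGB2BGR))
```

```text
tcp [ 0.5084 -0.2048  0.0576]
0 w [321.3 239.9] s [191.5 253. ]
-0.005 w [321.3 236.3] s [192.1 254.9]
-0.019 w [321.3 227.1] s [193.7 260.1]
cand nominal 0.059 w [321.5 241.7] s [191.  252.4]
cand nominal 0.007 w [321.3 211.2] s [196.9 271.4]
```

View pics/g2.png

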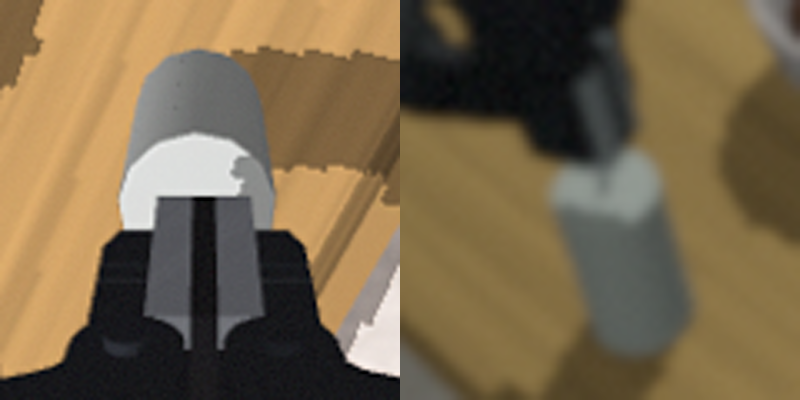

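The candle hasn't moved and is still upright. The shut fingertips hang above its top, at (321,239) in the wrist view and about (190.7,249.7) in the scene view. I'll triangulate where the tips really are.

Run:
```python
from h import *
w=cap("wrist");s=cap("scene");p=manip.get_obs()["tool_pos"]
X=tri([ray(w,(321,239)),ray(s,(190.7,249.7))]);print(X.round(4),proj(w,X),proj(s,X),(X-p).round(4))
# candle position: wrist top-disc front edge & side edges
for q in((260+120/3.33,180+190/3.33),(260+272/3.33,180+190/3.33),(260+195/3.33,180+132/3.33)):print(onz(w,q,.059).round(4))
print(manip.get_obs())
```

```text
[ 0.5106 -0.2041  0.0661] [321.5699036  242.29234814] [191.74448369 250.0412095 ] [0.0022 0.0007 0.0085]
[ 0.5058 -0.1912  0.059 ]
[ 0.5142 -0.2143  0.059 ]
[ 0.5193 -0.1992  0.059 ]
{'time': 3.625, 'joints': array([ 0.4669268 ,  0.47768524, -0.2225767 ,  1.92018652,  0.14799006,
        0.75929922, -1.06310274]), 'qvel': array([ 2.36032678e-03, -1.34926814e-03,  1.55449783e-04, -4.86813848e-04,
       -1.50954569e-03, -1.06629587e-03,  3.85905165e-05]), 'tau': array([ 2.69062039e-04, -5.66804409e+01, -2.20117494e+00, -2.25171322e+01,
        1.04648009e-02,  1.63283054e-03,  2.39849970e-05]), 'tool_pos': array([ 0.50842444, -0.20480831,  0.05759692]), 'ee_rot': array([3.09443808e+00, 5.42058271e-01, 2.70561142e-05]), 'contact_force': array([ 0.23494756,  0.74695878, -0.47742496]), 'wrist_torque': array([0.04641473, 0.02390714, 0.02908905]), 'finger_force': 0.0, 'width': -0.0030575211569857834}
```

The tips stand about 8 mm above the reported TCP, not 19 mm ahead of it, so the fingers closed above the candle. Going 26 mm lower is safe under either reading. I'll open, descend and close.

```bash
python3 -m inch '[[[0,0,10],[0,0,0],0.6],[[0,0,0],[0,0,0],0.6],[[0,0,0],[0,0,0],0.6],[[0,0,-12],[0,0,0],0.6],[[0,0,-12],[0,0,0],0.6],[[0,0,-12],[0,0,0],0.6],[[0,0,0],[0,0,0],0.6]]'; python3 -m inch '[[[0,0,0],[0,0,0],0],[[0,0,0],[0,0,0],0],[[0,0,0],[0,0,0],0],[[0,0,0],[0,0,0],0],[[0,0,0],[0,0,0],0]]';python3 - <<'E'
from h import *
w=cap("wrist");s=cap("scene")
a=cv2.resize(w[0][150:300,245:395],(400,400),interpolation=2);b=cv2.resize(s[0][225:285,160:220],(400,400),interpolation=2)
cv2.imwrite("pics/g3.png",cv2.cvtColor(np.hstack([a,b]),cv2.COLOR_RGB2BGR))
E
```

```text
time: 4.5
tool_pos: [0.5074, -0.2044, 0.03]
ee_rot: [-3.093, -0.542, 0.004]
contact_force: [0.7, -0.2, 0.1]
width: 0.605
finger_force: 0.0
time: 5.12
tool_pos: [0.5088, -0.2049, 0.0321]
ee_rot: [3.094, 0.542, 0.001]
contact_force: [-0.5, 1.1, 5.0]
width: 0.262
finger_force: 59.0
```

View pics/g3.png

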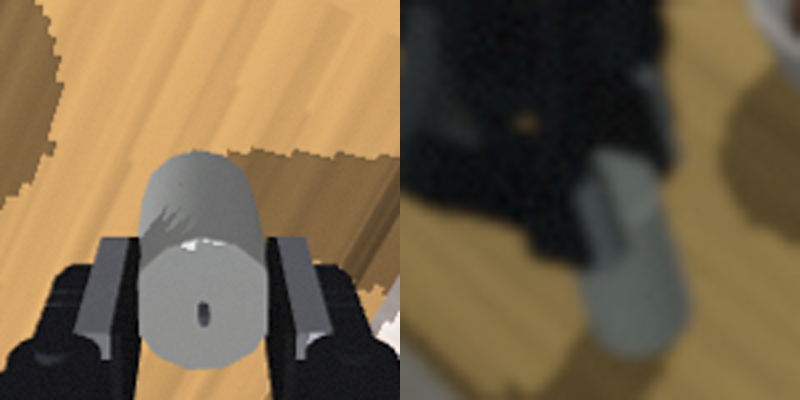

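The candle is gripped upright and centred: the wick is at (203,315) in the crop and the pads sit on both sides. I'll lift it and carry it over to the holder.

```bash
python3 -m inch '[[[0,0,20],[0,0,0],0],[[0,0,45],[0,0,0],0],[[0,0,45],[0,0,0],0],[[0,30,0],[0,0,0.1],0],[[0,46,0],[0,0,0.1],0],[[0,46,0],[0,0,0.1],0],[[1,46,0],[0,0,0.1],0],[[1,46,0],[0,0,0.1],0],[[0,46,0],[0,0,0.1],0],[[0,46,0],[0,0,0.1],0],[[0,40,0],[0,0,0.1],0],[[0,23,0],[0,0,0],0],[[0,0,0],[0,0,0],0],[[0,0,0],[0,0,0],0]]';python3 - <<'E'
from h import *
o=manip.get_obs();print(o["joints"].round(3),o["tool_pos"].round(4),Ro.from_rotvec(o["ee_rot"]).as_matrix().round(3))
w=cap("wrist");s=cap("scene");print("w collar",proj(w,(.510,.164,.078)).round(1),"s",proj(s,(.51,.164,.078)).round(1))
a=cv2.resize(w[0][:,120:520],(400,400));b=cv2.resize(s[0][95:175,285:365],(400,400),interpolation=2)
cv2.imwrite("pics/h1.png",cv2.cvtColor(np.hstack([a,b]),cv2.COLOR_RGB2BGR))
E
```

```text
time: 6.98
tool_pos: [0.5097, 0.1634, 0.1407]
ee_rot: [2.639, 1.705, -0.003]
contact_force: [0.1, -0.2, -1.5]
width: 0.267
finger_force: 58.9
[ 0.023  0.39  -0.536  1.865  0.241  0.952 -1.045] [0.5097 0.1634 0.1407] [[ 0.411  0.912 -0.001]
 [ 0.912 -0.411 -0.001]
 [-0.001 -0.001 -1.   ]]
w collar [321.4 204.9] s [326.  132.9]
```

View pics/h1.png

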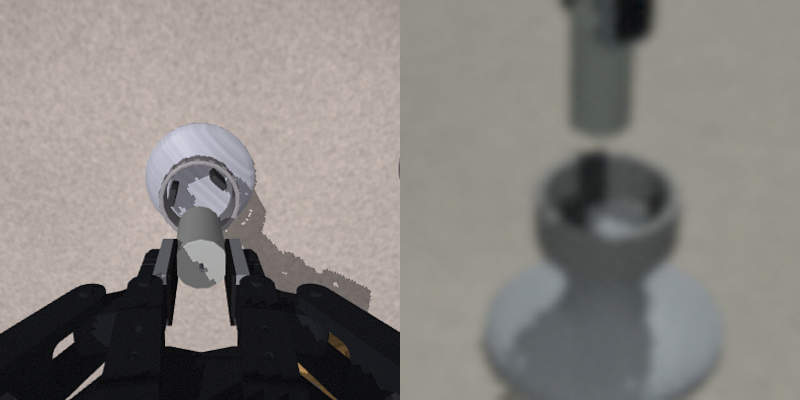

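The candle hangs just above the holder, with the collar rim spanning columns 280–361 and its far edge at row 156–157 in the wrist view. I'll check the numbers.

Run:
```python
from h import *
o=manip.get_obs();w=cap("wrist");s=cap("scene");p=o["tool_pos"];tx=Ro.from_rotvec(o["ee_rot"]).as_matrix()[:,0]
a=np.linspace(0,6.283,73)
for nm,v in(("w",w),("s",s)):
  for z in(.078,):
    P=np.array([proj(v,(.51+.03*np.cos(b),.164+.03*np.sin(b),z)) for b in a]);print(nm,z,P.min(0).round(1),P.max(0).round(1))
  P=np.array([proj(v,p+[.013*np.cos(b),.013*np.sin(b),-.025]) for b in a]);print(nm,"candle base",P.min(0).round(1),P.max(0).round(1))
cv2.imwrite("pics/h2.png",cv2.cvtColor(np.hstack([cv2.resize(w[0][140:240,270:370],(400,400),interpolation=2),cv2.resize(s[0][95:145,305:355],(400,400),interpolation=2)]),cv2.COLOR_RGB2BGR))
```

```text
w 0.078 [279.5 163.8] [361.4 242.1]
w candle base [300.4 204.1] [342.4 243.5]
s 0.078 [311.4 124.2] [340.6 142. ]
s candle base [319.6 114. ] [332.6 121.6]
```

View pics/h2.png

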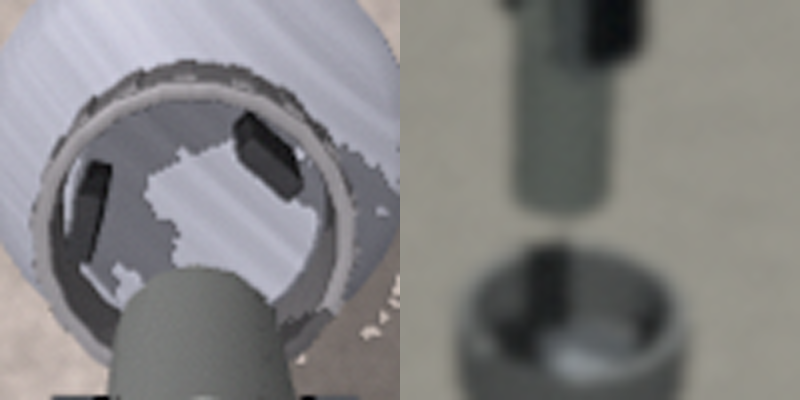

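Seen against the candle, the collar is about 3 mm further in y and 1 mm further in x. I'll correct that and descend in small steps, watching the force.

```bash
python3 -m inch '[[[1,3,0],[0,0,0],0],[[0,0,-15],[0,0,0],0],[[0,0,-15],[0,0,0],0],[[0,0,-5],[0,0,0],0],[[0,0,-5],[0,0,0],0],[[0,0,0],[0,0,0],0]]'; python3 -m inch '[[[0,0,-5],[0,0,0],0],[[0,0,-5],[0,0,0],0],[[0,0,-4],[0,0,0],0],[[0,0,0],[0,0,0],0]]'
```

```text
time: 7.92
tool_pos: [0.5113, 0.1672, 0.1013]
ee_rot: [-2.639, -1.704, 0.001]
contact_force: [0.5, -1.2, -0.8]
width: 0.268
finger_force: 58.9
time: 8.43
tool_pos: [0.5112, 0.1671, 0.0872]
ee_rot: [-2.639, -1.704, 0.001]
contact_force: [-0.1, -0.1, -0.0]
width: 0.267
finger_force: 58.9
```

```bash
python3 -m inch '[[[0,0,-2],[0,0,0],0],[[0,0,-2],[0,0,0],0],[[0,0,0],[0,0,0],0]]'; python3 -m inch '[[[0,0,-1],[0,0,0],0],[[0,0,-1],[0,0,0],0],[[0,0,0],[0,0,0],0]]';  python3 -m inch '[[[0,0,-1],[0,0,0],0],[[0,0,0],[0,0,0],0]]'
```

```text
time: 8.8
tool_pos: [0.5113, 0.1672, 0.0835]
ee_rot: [-2.639, -1.704, 0.0]
contact_force: [0.5, -0.2, 0.4]
width: 0.265
finger_force: 58.9
time: 9.18
tool_pos: [0.5114, 0.1672, 0.0815]
ee_rot: [2.639, 1.704, -0.0]
contact_force: [-0.9, -0.4, -0.5]
width: 0.263
finger_force: 58.9
time: 9.43
tool_pos: [0.5114, 0.1672, 0.0805]
ee_rot: [-2.639, -1.704, 0.0]
contact_force: [0.2, -0.4, -0.4]
width: 0.266
finger_force: 58.9
```

```bash
for i in 1 2 3; do python3 -m inch '[[[0,0,-0.6],[0,0,0],0],[[0,0,0],[0,0,0],0]]' | egrep 'pos|contact'; done
```

```text
tool_pos: [0.5115, 0.1673, 0.0801]
contact_force: [-0.6, 0.0, 0.6]
tool_pos: [0.5117, 0.1676, 0.0801]
contact_force: [-1.2, 0.1, 6.9]
tool_pos: [0.5118, 0.1678, 0.08]
contact_force: [-3.6, 0.4, 11.7]
```

The candle reached the holder floor with the TCP at z = 0.080, as expected. I'll release it, rise, open fully and start down around the collar.

```bash
python3 -m inch '[[[0,0,1.2],[0,0,0],0],[[0,0,0],[0,0,0],0.5],[[0,0,0],[0,0,0],0.5],[[0,0,0],[0,0,0],0.5],[[0,0,15],[0,0,0],0.5],[[0,0,25],[0,0,0],1],[[0,0,25],[0,0,0],1],[[-2,-1,0],[0,0,0],1],[[0,0,0],[0,0,0],1],[[0,0,0],[0,0,0],1]]'; python3 -m inch '[[[0,0,-25],[0,0,0],1],[[0,0,-25],[0,0,0],1],[[0,0,-10],[0,0,0],1],[[0,0,-10],[0,0,0],1],[[0,0,0],[0,0,0],1]]'
```

```text
time: 11.42
tool_pos: [0.5089, 0.1659, 0.1444]
ee_rot: [-2.639, -1.704, 0.002]
contact_force: [-0.6, -0.1, 0.1]
width: 1.001
finger_force: 0.0
time: 12.05
tool_pos: [0.5092, 0.1662, 0.0746]
ee_rot: [-2.639, -1.704, 0.001]
contact_force: [-0.2, 0.6, 0.2]
width: 1.004
finger_force: 0.0
```

```bash
for i in 1 2; do python3 -m inch '[[[0,0,-4],[0,0,0],1],[[0,0,-4],[0,0,0],1],[[0,0,-4],[0,0,0],1],[[0,0,0],[0,0,0],1]]' | egrep 'pos|contact'; done
python3 - <<'E'
from h import *
p=manip.get_obs()["tool_pos"];w=cap("wrist");s=cap("scene");print(p.round(4))
R=w[2]
for dz in(-.01,0,.01,.02):print(dz,proj(s,p+[0,0,dz]).round(1),[proj(w,p+[0,0,dz]+np.array([.912,-.411,0])*k*.0425+np.array([.411,.912,0])*.011).round(0) for k in(-1,1)])
cv2.imwrite("pics/c1.png",cv2.cvtColor(np.hstack([cv2.resize(w[0][100:400,170:470],(400,400)),cv2.resize(s[0][95:175,285:365],(400,400),interpolation=2)]),cv2.COLOR_RGB2BGR))
E
```

```text
tool_pos: [0.5092, 0.1661, 0.0627]
contact_force: [0.4, -0.0, 0.0]
tool_pos: [0.5091, 0.1661, 0.0506]
contact_force: [0.4, -0.1, 0.0]
[0.5091 0.1661 0.0506]
-0.01 [326.  146.5] [array([246., 215.]), array([397., 215.])]
0 [326.1 142.8] [array([242., 221.]), array([401., 222.])]
0.01 [326.2 139. ] [array([237., 228.]), array([406., 228.])]
0.02 [326.2 135.1] [array([232., 236.]), array([411., 236.])]
```

View pics/c1.png

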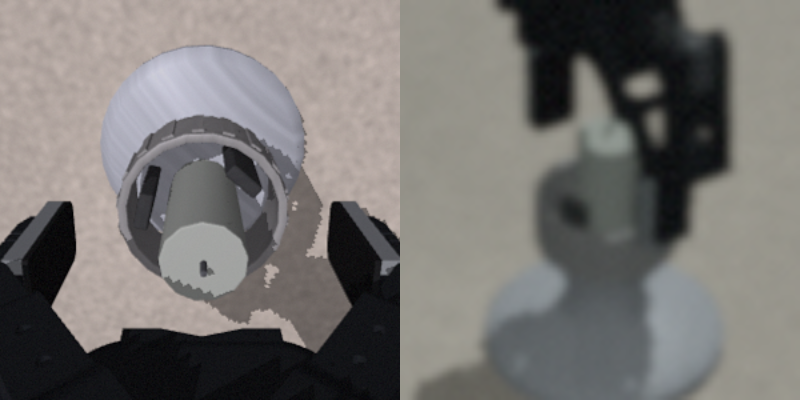

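The candle stands upright inside the open jaws. The open fingertips are still high: wrist (225,253) and (416,252), scene (315,120) and (340,143). I'll work out their height.

Run:
```python
from h import *
p=manip.get_obs()["tool_pos"];w=cap("wrist");s=cap("scene")
ty=np.array([.912,-.411,0]);tx=np.array([.411,.912,0])
for k in(-1,1):
  for off in(.0425,.055):
    print(k,off,[(int(dz*1000),proj(s,p+[0,0,dz]+ty*k*off).round(0).tolist()) for dz in(0,.01,.02,.03,.04)])
for dx in(-.011,0,.011):print("wrist sep",dx,[(int(dz*1000),np.round(proj(w,p+[0,0,dz]+tx*dx+ty*.0425)).tolist()) for dz in(.02,.03,.04)])
```

```text
-1 0.0425 [(0, [316.0, 132.0]), (10, [316.0, 128.0]), (20, [316.0, 124.0]), (30, [316.0, 120.0]), (40, [316.0, 116.0])]
-1 0.055 [(0, [314.0, 129.0]), (10, [314.0, 125.0]), (20, [314.0, 121.0]), (30, [314.0, 117.0]), (40, [314.0, 113.0])]
1 0.0425 [(0, [337.0, 154.0]), (10, [337.0, 150.0]), (20, [337.0, 146.0]), (30, [337.0, 142.0]), (40, [337.0, 138.0])]
1 0.055 [(0, [340.0, 158.0]), (10, [340.0, 154.0]), (20, [340.0, 150.0]), (30, [340.0, 146.0]), (40, [341.0, 142.0])]
wrist sep -0.011 [(20, [408.0, 278.0]), (30, [413.0, 289.0]), (40, [419.0, 301.0])]
wrist sep 0 [(20, [409.0, 257.0]), (30, [415.0, 267.0]), (40, [422.0, 279.0])]
wrist sep 0.011 [(20, [411.0, 236.0]), (30, [417.0, 245.0]), (40, [424.0, 255.0])]
```

```bash
python3 - <<'E'
from h import *
p=manip.get_obs()["tool_pos"];w=cap("wrist")
for r in(.0265,.03):
  P=np.array([proj(w,[p[0]+r*np.cos(b),p[1]+r*np.sin(b),.078]) for b in np.linspace(0,6.28,73)]);print(r,P.min(0).round(1),P.max(0).round(1))
E
python3 -m inch '[[[0,0,-4],[0,0,0],1],[[0,0,-4],[0,0,0],1],[[0,0,0],[0,0,0],1]]' | egrep 'pos|contact';python3 -m inch '[[[0,0,-4],[0,0,0],1],[[0,0,-4],[0,0,0],1],[[0,0,0],[0,0,0],1]]' | egrep 'pos|contact'
```

```text
0.0265 [264.5 209.6] [378.8 313.1]
0.03 [256.9 202. ] [386.3 319.3]
tool_pos: [0.5091, 0.1661, 0.0425]
contact_force: [0.2, 0.2, -0.0]
tool_pos: [0.5091, 0.1661, 0.0346]
contact_force: [-0.2, 0.8, 0.1]
```

```bash
python3 -m inch '[[[0.4,0.8,0],[0,0,0],1],[[0,0,0],[0,0,0],0.8],[[0,0,0],[0,0,0],0.8],[[0,0,0],[0,0,0],0.6],[[0,0,0],[0,0,0],0.5],[[0,0,0],[0,0,0],0.5],[[0,0,0],[0,0,0],0.5]]'; python3 -c "
from h import *
o=manip.get_obs();print(o['wrist_torque'],o['joints'].round(2))"
```

```text
time: 14.92
tool_pos: [0.5101, 0.1669, 0.0357]
ee_rot: [2.639, 1.703, 0.001]
contact_force: [-1.9, -1.7, 7.9]
width: 0.678
finger_force: 62.9
[-0.31552483  0.31240249 -0.12876842] [-0.04  0.53 -0.48  1.95  0.35  0.74 -1.15]
```

The collar is gripped at a width of 0.678. Now I'll turn it clockwise in chunks, watching torque and force.

```bash
cat > st.py <<'E'
from h import *
o=manip.get_obs();R=Ro.from_rotvec(o["ee_rot"]).as_matrix()
print("F",o["contact_force"].round(1),"M",o["wrist_torque"].round(3),"yaw",round(float(np.arctan2(R[1,0],R[0,0])),3),"w",round(o["width"],3),"j7",o["joints"][6].round(2))
E
python3 st.py; python3 -m inch '[[[0,0,0],[0,0,-0.1],0.5],[[0,0,0],[0,0,-0.1],0.5],[[0,0,0],[0,0,-0.1],0.5],[[0,0,0],[0,0,0],0.5]]' >/dev/null; python3 st.py;  python3 -m inch '[[[0,0,0],[0,0,-0.1],0.5],[[0,0,0],[0,0,-0.1],0.5],[[0,0,0],[0,0,-0.1],0.5],[[0,0,0],[0,0,0],0.5]]'; python3 st.py
```

```text
F [-1.9 -1.7  7.9] M [-0.316  0.312 -0.129] yaw 1.146 w 0.678 j7 -1.15
F [-1.3 -1.4  7. ] M [-0.303  0.348 -0.146] yaw 0.845 w 0.678 j7 -1.4
time: 15.92
tool_pos: [0.51, 0.167, 0.0358]
ee_rot: [3.025, 0.846, 0.001]
contact_force: [-2.4, -1.3, 6.0]
width: 0.676
finger_force: 63.4
F [-2.4 -1.3  6. ] M [-0.313  0.373 -0.161] yaw 0.545 w 0.676 j7 -1.65
```

```bash
for i in 1 2; do python3 -m inch '[[[0,0,0],[0,0,-0.1],0.5],[[0,0,0],[0,0,-0.1],0.5],[[0,0,0],[0,0,-0.1],0.5],[[0,0,0],[0,0,-0.1],0.5],[[0,0,0],[0,0,0],0.5]]' >/dev/null; python3 st.py; done; python3 -c "
from h import *
o=manip.get_obs();print(o['joints'].round(2))"
```

```text
F [-2.6 -0.3  7.6] M [-0.437  0.427 -0.137] yaw 0.145 w 0.681 j7 -1.98
F [-1.6 -0.4  7.3] M [-0.415  0.438 -0.137] yaw -0.255 w 0.678 j7 -2.31
[-0.31  0.49 -0.12  1.97  0.09  0.69 -2.31]
```

```bash
for i in 1 2; do python3 -m inch '[[[0,0,0],[0,0,-0.1],0.5],[[0,0,0],[0,0,-0.1],0.5],[[0,0,0],[0,0,0],0.5]]' >/dev/null; python3 st.py; done; python3 -c "
from h import *
o=manip.get_obs();print(o['joints'].round(2),o['tool_pos'])"
```

```text
F [-1.3  0.2  8.2] M [-0.353  0.485 -0.087] yaw -0.454 w 0.678 j7 -2.48
F [-2.  -1.3  8.1] M [-0.356  0.486  0.133] yaw -0.654 w 0.677 j7 -2.65
[-0.39  0.48 -0.02  1.97  0.01  0.69 -2.65] [0.50997479 0.16721437 0.03575691]
```

The torque held steady, then rose about 0.27 N m over the last 0.25 rad. That is the stated jaw-contact slope, so each jaw is at about 28 N, between 10 and 60 N. I'll release and retreat straight up.

```bash
python3 -m inch '[[[0,0,0],[0,0,0],0.8],[[0,0,0],[0,0,0],1],[[0,0,0],[0,0,0],1],[[0,0,0],[0,0,0],1],[[0,0,0],[0,0,0],1]]'; python3 st.py; python3 -m inch '[[[0,0,20],[0,0,0],1],[[0,0,40],[0,0,0],1],[[0,0,50],[0,0,0],1],[[0,0,50],[0,0,0],1],[[-20,-50,0],[0,0,0],1],[[-20,-60,0],[0,0,0],1],[[-20,-60,0],[0,0,0],1],[[-20,-60,0],[0,0,0],1],[[0,-60,0],[0,0,0],1],[[0,0,0],[0,0,0],1],[[0,0,0],[0,0,0],1]]'; python3 st.py
python3 - <<'E'
from h import *
s=cap("scene");t=cap("top")
# dark jaw and light candle blobs around the head in the top view
for n,v in(("t",t),("s",s)):
    c=proj(v,(.510,.167,.107)); x,y=c.round().astype(int);b=proj(v,(.510,.167,.078))
    g=cv2.cvtColor(v[0],cv2.COLOR_RGB2GRAY);print(n,"cand top pred",c.round(1),"collar pred",b.round(1))
    print(g[y-18:y+20,x-18:x+20:1][::2,::1])
E
```

```text
time: 18.55
tool_pos: [0.5098, 0.167, 0.035]
ee_rot: [2.976, -1.008, -0.0]
contact_force: [-0.4, 0.3, 0.4]
width: 0.998
finger_force: 0.0
F [-0.4  0.3  0.4] M [ 0.017  0.019 -0.008] yaw -0.653 w 0.998 j7 -2.64
time: 19.92
tool_pos: [0.4305, -0.1205, 0.1949]
ee_rot: [-2.975, 1.009, 0.0]
contact_force: [-0.3, 1.5, 0.2]
width: 0.999
finger_force: 0.0
F [-0.3  1.5  0.2] M [ 0.044  0.    -0.028] yaw -0.654 w 0.999 j7 -2.03
t cand top pred [217.3 248.7] collar pred [220.8 250.5]
[[138 140 142 143 138 142 144 145 142 142 141 144 141 142 141 143 144 136
  131 123 129 127 130 132 135 131 134 129 130 128 127 126 126 124 126 131
  129 126]
 [145 142 146 144 139 142 142 141 139 142 142 142 143 141 136 128 127 130
  132 132 131 135 133 133 132 131 125 128 127 129 133 132 132 131 131 129
  129 128]
 [144 142 140 139 139 143 142 143 143 143 142 143 139 131 133 121 128 123
  127 126 125 123 124 119 122 125 124 120 116 117 124 128 128 128 129 130
  130 111]
 [143 142 143 139 141 144 145 144 147 142 137 134 128 126 119 107  89  81
   77  71  75  80  78  86  90 102  99 100  96 114 123 122 106 105 102 1
[... 4777 characters left out ...]
  72  62  58  61  69  80  99 121 136 144 146 148 148
  148 147]
 [144 141 134 121 107  84  69  67  68  62  54  51  57  69  79  84  88  88
   89  87  85  83  75  64  55  51  55  66  71  85 107 126 136 145 148 147
  147 147]
 [145 140 129 112 104  90  76  71  70  60  43  34  35  41  57  74  84  88
   88  87  85  80  71  52  40  40  55  65  71  86 107 122 133 141 146 146
  148 147]
 [142 138 123  99  94 101  97  90  76  63  43  32  31  36  48  69  82  87
   89  86  87  79  68  51  40  47  62  81  95 106 109 115 129 142 146 147
  146 146]
 [145 140 121  93  78  85  92  91  81  64  50  42  36  38  49  68  83  87
   88  88  85  82  74  63  66  80  97 106 106  96  88 103 127 143 148 148
  147 147]]
```

The candle stands centred and upright. Its top disc sits where predicted, about (217,249) in the top view, with the jaws close around it. When the fingers opened, the collar may have sprung back a little, so I'll regrip it to check the tightness and unload it gently.

```bash
python3 -m inch '[[[0,60,0],[0,0,0.1],1],[[20,60,0],[0,0,0.1],1],[[20,60,0],[0,0,0.1],1],[[20,60,0],[0,0,0.1],1],[[20,50,0],[0,0,0.1],1],[[0,0,0],[0,0,0.1],1],[[0,0,0],[0,0,0],1],[[0,0,0],[0,0,0],1]]'; python3 st.py
```

```text
time: 21.02
tool_pos: [0.5094, 0.1669, 0.1949]
ee_rot: [3.14, -0.087, -0.001]
contact_force: [0.2, -0.4, -0.4]
width: 1.002
finger_force: 0.0
F [ 0.2 -0.4 -0.4] M [-0.003 -0.033  0.001] yaw -0.055 w 1.002 j7 -2.06
```

```bash
python3 -m inch '[[[0.4,0.1,-40],[0,0,0],1],[[0,0,-50],[0,0,0],1],[[0,0,-40],[0,0,0],1],[[0,0,-20],[0,0,0],1],[[0,0,-10],[0,0,0],1],[[0,0,0],[0,0,0],1],[[0,0,0],[0,0,0],0.8],[[0,0,0],[0,0,0],0.6],[[0,0,0],[0,0,0],0.5],[[0,0,0],[0,0,0],0.5],[[0,0,0],[0,0,0],0.5]]'; python3 st.py; for i in 1 2 3 4; do python3 -m inch '[[[0,0,0],[0,0,-0.03],0.5]]' >/dev/null; python3 st.py; done
```

```text
time: 22.4
tool_pos: [0.511, 0.1671, 0.0365]
ee_rot: [-3.14, 0.084, -0.003]
contact_force: [-2.5, -1.8, 8.2]
width: 0.671
finger_force: 63.7
F [-2.5 -1.8  8.2] M [-0.386  0.382  0.051] yaw -0.053 w 0.671 j7 -2.09
F [-1.8 -1.1  8.4] M [-0.409  0.437  0.306] yaw -0.083 w 0.673 j7 -2.11
F [-1.8 -2.3  7.3] M [-0.466  0.365  0.354] yaw -0.114 w 0.672 j7 -2.14
F [-1.2 -1.5  8.3] M [-0.494  0.328  0.353] yaw -0.144 w 0.669 j7 -2.16
F [-1.1 -2.7  7.2] M [-0.576  0.373  0.396] yaw -0.174 w 0.672 j7 -2.19
```

The moving torque resumed at 0.31 and rose to 0.40 N m, so the jaws hold at about 16 to 27 N. I'll ease the load off the tool, then let go.

```bash
for i in 1 2 3; do python3 -m inch '[[[0,0,0],[0,0,0.02],0.5]]' >/dev/null; python3 st.py; done
```

```text
F [-1.  -1.   7.5] M [-0.414  0.396  0.039] yaw -0.153 w 0.666 j7 -2.17
F [-1.2 -1.4  7.1] M [-0.47   0.398  0.074] yaw -0.133 w 0.673 j7 -2.15
F [-2.1 -0.9  7.8] M [-0.394  0.359  0.063] yaw -0.113 w 0.665 j7 -2.14
```

```bash
python3 -m inch '[[[0,0,0],[0,0,0.02],0.5],[[0,0,0],[0,0,0],0.5]]' >/dev/null; python3 st.py; python3 -m inch '[[[0,0,0],[0,0,0],0.75],[[0,0,0],[0,0,0],0.9],[[0,0,0],[0,0,0],1],[[0,0,0],[0,0,0],1],[[0,0,0],[0,0,0],1],[[0,0,20],[0,0,0],1],[[0,0,40],[0,0,0],1],[[0,0,50],[0,0,0],1],[[0,0,50],[0,0,0],1],[[-20,-50,0],[0,0,0],1],[[-20,-60,0],[0,0,0],1],[[-20,-60,0],[0,0,0],1],[[-20,-60,0],[0,0,0],1],[[0,-60,0],[0,0,0],1],[[0,0,0],[0,0,0],1],[[0,0,0],[0,0,0],1]]'
python3 - <<'E'
from h import *
t=cap("top");s=cap("scene")
g=cv2.cvtColor(t[0],cv2.COLOR_RGB2GRAY)[235:263,204:228]
m=(g>125).astype(np.uint8);n,l,st,ce=cv2.connectedComponentsWithStats(m,connectivity=4)
k=l[249-235,217-204];print("cand top px",ce[k]+[204,235],st[k],onz(t,ce[k]+[204,235],.107).round(4))
E
```

```text
F [-1.9 -1.1  7.1] M [-0.444  0.365  0.32 ] yaw -0.093 w 0.671 j7 -2.12
time: 25.52
tool_pos: [0.4309, -0.1204, 0.195]
ee_rot: [-3.138, 0.147, 0.0]
contact_force: [-1.1, 0.6, -0.7]
width: 1.001
finger_force: 0.0
cand top px [216.87662338 248.48701299] [  6   7  15  14 154] [0.5103 0.1677 0.107 ]
```

```bash
python3 -c "
from cell import manip
print(manip.sign_off())"
```

```text
the job is handed in; nothing more can be done
None
```

I handed the job in at about 25.5 s, with the candle upright on the holder's floor and all three jaws closed on it at an estimated 16 N each (from the collar torque). The arm was clear of everything, and I never touched the mug, the bowl or the fat candle.

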